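# Drop the kickstand and hold the bike frame stub upright

## Task

The blue bicycle frame stub is lying back on the rest of its tilting stand, with its kickstand folded up. While the frame still lies on the rest, flip the kickstand down past its centre until the spring snaps it fully down; only then take the upper end of the blue tube in the gripper, bring the frame upright (plumb), and finish while still holding it there so that it cannot tip, with nothing but the gripper keeping it up. Leave the other things on the bench where they are.

Things in the scene. Friction and masses are not known exactly. Their poses are not given: they have to be found in the camera images.
- tilt_stand: Stand fixed to the bench: plywood base 170 x 140 x 18 mm, steel ears at y = -36 and +36 mm, a tipping pin between them along its y axis 55 mm above the bench, a grey rest post (106 mm high) 80 mm out on its +x side. Origin: centre of the base's underside. x points roughly away from the robot; turned up to 0.45 rad either way about the vertical.
- frame (a joint): Lean of the frame stub about the pin (rad, about the stand's +y): 0 = plumb, +0.35 = lying back on the rest towards the stand's +x (start), -0.15 = other stop. No spring; about 0.8 kg. Upright blue tube of 28 mm diameter; a heavy silver hub (56 mm flanges, reaching 87 mm out to the frame's +x, 95 mm up the tube from the pin) makes it fall back on the rest when let go.
- tip_pin (a point): Middle of the tipping pin, 55 mm above the bench over the stand's origin. Axes as the stand's. Beware: well above the bench, to the right of the stand, an upright board hangs edge-on to the robot (x from 0.62 m outward, y about -0.15 to -0.25 m, z above 0.5 m): keep the arm's wrist and elbow clear of it, e.g. pass it close to the robot.
- tube_top (a point): Centre of the tube's top end (black plug), 219 mm from the pin along the tube. Its z axis runs up the tube, y along the pin. The top 70 mm is bare; hub, bracket and kickstand lie lower. Best gripped from above with the fingers closing along the pin (y), so that the tube can turn between them as it rises.
- kickstand (a joint): Kickstand angle (rad): 0 = folded, leg pointing to the frame's +y and 10 degrees up; 1.745 = fully down, leg along the tube towards the base. Turns about the frame's x, on the side away from the hub (-x, the robot's). An over-centre spring drives it from 0.6 rad to the nearer end (up to about 0.35 N m): push the leg down from above past 0.75 rad and it snaps down within about a second.
- kickstand_pivot (a point): The kickstand's pivot on the frame: 40 mm from the tube's axis on the -x side, 75 mm from the tipping pin along the tube. Axes as the frame's. It does not move when the kickstand turns.
- kickstand_foot (a point): Outer end of the steel leg at the black rubber foot (20 x 26 x 9 mm, reaching 10 mm farther): 100 mm from the pivot axis and splayed 30 mm farther out to -x than point kickstand_pivot. The leg is a round bar of 11 mm diameter.
- jar_1: Loose clear jar with a green cap, 69 mm wide, 84 mm tall, to be left alone. Origin: centre of the underside.
- tape_measure: Loose yellow tape measure, 35 x 80 x 64 mm, to be left alone. Origin: centre of the underside.
- plastic_cup: Loose clear plastic cup, 57 mm wide, 52 mm tall, to be left alone. Origin: centre of the underside.
- pliers: Loose pliers with red handles, 52 x 166 x 12 mm, to be left alone. Origin: centre of the underside.
- fixings_tray_b: Loose clear tray of fixings, 111 x 154 x 30 mm, to be left alone. Origin: centre of the underside.

How it is judged:
On the way, in this order (a step that is already met when the one before it is completed fails the run):
1. the kickstand is fully down while the frame still lies on its rest (value of joint kickstand above 1.65 rad and value of joint frame above 0.28 rad), for 0.2 s.
2. the frame is held upright (value of joint frame between -0.07 and 0.07 rad and contact force between the fingers and tilt_stand above 0.4 N), for 0.2 s.
At the end, for the whole second after the job is handed in: The program ends holding: kickstand within 0.095 rad of fully down; frame upright within 0.07 rad and still (under 0.05 rad/s), off its rest and its other stop; the fingers hold it (over 0.4 N) at the upper end of the tube (grasp point within 90 mm of its top) (all of step 2 and value of joint kickstand above 1.65 rad and velocity of joint frame between -0.05 and 0.05 rad/s and distance between the grasp point and tube_top below 0.09 m); the arm keeps its last pose, push and grip.
It fails at once if the frame was raised before the kickstand was down (value of joint kickstand below 1.4 rad and value of joint frame below 0.15 rad).
It fails at once if a bystander was moved (distance of any of jar_1, tape_measure, plastic_cup, pliers, fixings_tray_b from where it was at the start of the episode above 0.03 m).
It also fails if it takes over 48 s, if anything falls off the work surface, if the arm or the gripper's body presses on something with over 40 N, if the wrist force passes 120 N, or if a joint passes its speed limit or range.

## Robot

A 6-joint arm with a two-finger parallel gripper is mounted at the origin on a cart in front of the work surface, level with it; the furniture and walls round the work are solid. World frame = base frame: x ahead of the robot, y to its left, z up, the work surface at z = 0. Lengths are in m, angles in rad, forces in N, time in s.
With the tool pointing down it reaches from about 0.35 to 0.975 m from the base axis. Payload 4.9 kg.
Tool frame: the origin (TCP) lies at the very end of the fingers, on their centre line; the grasp point (between the pads) lies manip.grip_point_offset behind it (manip.grip_point_offset is the distance from the TCP to the grasp point, in m); z points along the fingers, y is the line along which they close (so a half turn about z gives the same grasp; the last joint's range is limited). The gripper opens to 85 mm and grips with 20 to 120 N. Pads are 22 mm wide; open, the fingers measure 114 mm over their backs; the gripper's body (76 mm by 85 mm) begins 54 mm behind the grasp point. The pads swing forward as they close: fully open they stand 13 mm farther back than shut.
Start: joints at [-1.404, 0.053, 1.613, -0, 1.476, -0.119], TCP at [0.176, -0.6, 0.231] pointing down, gripper open.
Joint ranges: [-3.01, 3.01], [-1.01, 2.22], [0.06, 2.58], [-1.02, 4.17], [0.09, 2.62], [-3.14, 3.14]. Speed limits (rad/s): [2.57, 2.57, 3.14, 3.14, 3.14, 3.14].

## Interface

Orientations are given as a unit quaternion [w, x, y, z].
In Python, from plant import manip gives the robot as it stands.
- The arm moves only by the shell command python3 -m crank 'ROWS' [OPENING]. ROWS is JSON, a list of rows, each an object of numbers: "x", "y", "z": the shift along the tool's x, y, z in cm; "turn": the turn about the tool's z in rad. In form: [{"x": .., "y": .., "z": .., "turn": ..}, ...]. A call has 1 to 5 rows; each row shifts and turns the commanded pose from where the row before left it, along the tool's axes as they then stand; what a row does not reach is not made up. A row lasts 1/10 s, in which the tool goes at most 50 mm and 8.59 degrees, less where a joint would pass 70% of its speed; a pose out of reach is approached as far as the arm can. A call with a gripper value outside its range is refused whole. OPENING is the opening in per cent of the stroke, from 0 (shut) to 100 (fully open), set as the call begins (- or left out, the last holds). The fingers move at their own pace and stop on an object; the grip force is fixed at half the most. Time passes only in rows, so rows that do not move let the fingers close. It gives the time, the measured TCP pose, the force, the opening and the grip force at its end, in the units of the state.
- manip.state(): the state, without advancing time (a new reading comes with each control period).
- manip.grab_frame(name): name is "scene" or "top" or "wrist"; returns (picture, depth): 480x640x3 uint8, red, green, blue; 480x640 float32, m along the optical axis (not along the pixel's ray), 0 where there is no reading.
- manip.camera_model(name): a dict with "mtx" (3x3 intrinsics, pixels), "k1" (the pictures are not rectified: a ray, as slopes to the right and down, at radius r is drawn at 1 + k1 r^2 times it, then the intrinsics apply), "world_to_cam" (4x4, takes a point from world to camera coordinates). Camera axes: x right, y down, z forward; pixel columns grow to the right and rows downward; lengths in m; the calibration is good to about 2 mm. A picture is of the moment at which its call begins: read the wrist's pose just before it. camera_model takes no time and is no camera call; for the wrist camera it gives the pose at the moment of the call.
- manip.job_done(): hands the job in; it is judged then, once.
The state is a dict: "time": time; "joint_pos": joint angles; "joint_vel": joint speeds; "joint_efforts": joint torques, N m; "tool_pos": TCP position; "tool_rot": TCP orientation; "contact_force": force on the tool from outside, world axes, zero at the start; "ft_torque": the same for the moment, N m; "gripper_width": opening from 0.0 (shut) to 1.0 (fully open); "grasp_force": force on a finger pad.
Only numpy, scipy, OpenCV 4.12 (cv2) and the standard library are available. Lean on these libraries where they do the work, as an engineer would, in place of code of your own. Each camera call takes 0.05 s, during which the arm holds its last target. There are 200 camera calls.

## Working session

There is one attempt and no reset: what is moved stays moved. The work goes in short steps, Python scripts to look and compute and a shell command to move; the robot and the scene stay as the last step left them, time stands still between calls to the robot, and variables do not carry over. Pictures are saved under pics/ and viewed, at most 10 in all, crops included, and the job is handed in when it is done.

```bash
ls; mkdir -p pics; cat > h.py <<'E'
import numpy as np, cv2
from plant import manip
def grab(n,f=None):
    m=manip.camera_model(n); im,d=manip.grab_frame(n)
    np.savez('/tmp/%s.npz'%n,im=im,d=d,K=m['mtx'],k1=m['k1'],T=m['world_to_cam'])
    if f: cv2.imwrite(f,im[:,:,::-1])
def load(n):
    z=np.load('/tmp/%s.npz'%n); return z
def world(z):
    K,k1,T,d=z['K'],float(z['k1']),z['T'],z['d']
    v,u=np.mgrid[0:480,0:640].astype(float)
    p=cv2.undistortPoints(np.stack([u.ravel(),v.ravel()],1)[:,None],K,np.array([k1,0,0,0.]))[:,0]
    c=np.column_stack([p,np.ones(len(p))])*d.ravel()[:,None]
    w=(c-T[:3,3])@T[:3,:3]
    return w.reshape(480,640,3)
E
python3 - <<'E'
from h import *
grab('scene','pics/s.png'); grab('top','pics/t.png')
print(manip.state()); print(manip.grip_point_offset)
for n in('scene','top'):
    T=load(n)['T'];print(n,-T[:3,:3].T@T[:3,3])
E
```

```text
pics
{'time': 0.1, 'joint_pos': array([-1.40398253e+00,  5.33037763e-02,  1.61418846e+00,  5.27301176e-05,
        1.47596039e+00, -1.19016479e-01]), 'joint_vel': array([-3.19034625e-04, -2.45975382e-03, -2.54448974e-03, -4.99437290e-05,
       -1.16596482e-03,  6.92105626e-04]), 'joint_efforts': array([ 1.07116281e-03, -3.94900239e+01, -3.71362889e+01,  1.77752094e-05,
        3.90202651e-03, -1.15192583e-05]), 'tool_pos': array([ 0.17613164, -0.59908046,  0.23015894]), 'tool_rot': array([-9.30349654e-04,  9.89804932e-01,  1.42426579e-01,  4.01340373e-06]), 'contact_force': array([-0.47638618,  0.114798  , -0.36383519]), 'ft_torque': array([ 0.0197118 , -0.01336988,  0.02358021]), 'grasp_force': 0.0, 'gripper_width': 1.0015412950490719}
0.0187
scene [-0.35709815 -1.1536021   0.89686181]
top [ 0.55716918 -0.03221136  1.30480113]
```

View pics/s.png

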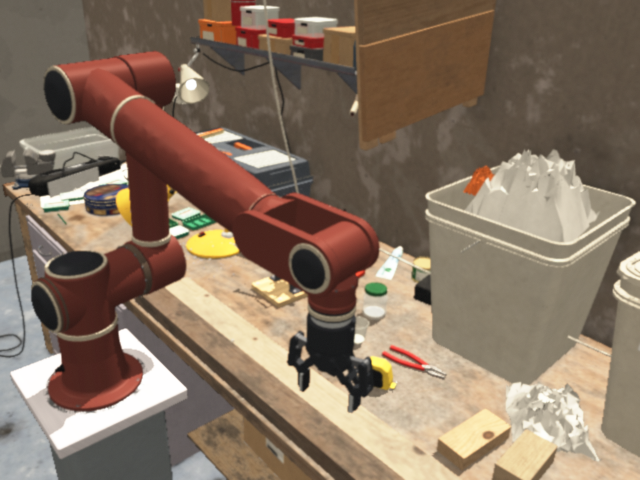

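View pics/t.png

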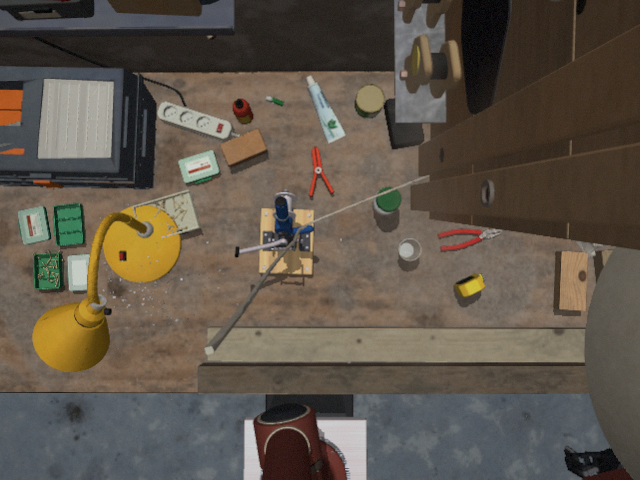

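The top view shows the stand at about (287,240), the blue tube leaning up-image to about (284,203), and the kickstand leg pointing left with its foot at (238,252). A thin rod or cord crosses from (208,350) to (425,178). Next I'll measure all of these in 3D.

```bash
python3 - <<'E'
from h import *
z=load('top'); W=world(z); im=z['im']; np.set_printoptions(precision=3,suppress=True)
for u,v in [(208,350),(240,310),(260,285),(275,262),(330,213),(380,194),(425,178),(262,225),(262,270),(310,270),(310,215),(238,252),(250,248),(265,245),(285,197),(284,205),(287,215),(292,232),(305,230),(289,240)]:
    print(u,v,W[v,u],im[v,u])
hsv=cv2.cvtColor(im,cv2.COLOR_RGB2HSV)
# base plywood contour
m=((W[...,2]>.008)&(W[...,2]<.028)).astype(np.uint8); m[:,:245]=0;m[:,330:]=0;m[:200]=0;m[285:]=0
p=W[m>0]; print('base',len(p)); r=cv2.minAreaRect(p[:,:2].astype(np.float32)); print(r)
b=cv2.inRange(hsv,(100,120,30),(130,255,255)); b[:,:250]=0;b[:,330:]=0;b[:180]=0;b[270:]=0
v,u=np.where(b>0)
for i in range(0,len(v),max(1,len(v)//25)): print(u[i],v[i],W[v[i],u[i]])
cv2.imwrite('pics/tc.png',cv2.resize(im[180:290,220:340],None,fx=6,fy=5.4,interpolation=cv2.INTER_CUBIC)[:,:,::-1])
E
```

```text
208 350 [0.508 0.029 1.024] [171 168 153]
240 310 [0.52  0.028 0.916] [99 95 85]
260 285 [0.534 0.027 0.783] [72 66 60]
275 262 [0.559 0.026 0.609] [97 91 82]
330 213 [ 0.665 -0.062  0.244] [145 133 119]
380 194 [ 0.71  -0.175  0.209] [152 144 129]
425 178 [ 0.782 -0.322 -0.   ] [110  99  89]
262 225 [0.656 0.11  0.02 ] [206 178 125]
262 270 [0.539 0.11  0.019] [205 172 122]
310 270 [ 0.539 -0.015  0.018] [205 174 123]
310 215 [ 0.682 -0.016  0.021] [175 160 149]
238 252 [0.582 0.147 0.182] [29 31 31]
250 248 [0.592 0.121 0.167] [173 165 168]
265 245 [0.599 0.087 0.158] [174 165 169]
285 197 [0.714 0.042 0.141] [181 176 179]
284 205 [0.68  0.036 0.263] [13 24 45]
287 215 [0.665 0.033 0.203] [18 33 50]
292 232 [0.631 0.026 0.122] [18 37 69]
305 230 [ 0.635 -0.005  0.136] [ 35  66 113]
289 240 [0.614 0.036 0.083] [24 26 29]
base 2157
((0.6178494691848755, 0.0449012890458107), (0.21923579275608063, 0.20245328545570374), 84.6200942993164)
275 202 [0.687 0.056 0.262]
282 206 [0.678 0.041 0.262]
277 208 [0.675 0.052 0.254]
283 209 [0.673 0.04  0.246]
280 211 [0.669 0.046 0.244]
286 212 [0.669 0.034 0.224]
281 214 [0.664 0.045 0.229]
287 215 [0.665 0.033 0.203]
285 217 [0.66  0.038 0.209]
276 220 [0.657 0.061 0.165]
288 221 [0.654 0.033 0.172]
289 222 [0.652 0.031 0.161]
290 223 [0.651 0.029 0.154]
291 224 [0.649 0.027 0.149]
276 226 [0.643 0.061 0.162]
308 226 [ 0.645 -0.012  0.138]
288 227 [0.641 0.034 0.163]
283 228 [0.638 0.045 0.168]
308 228 [ 0.64  -0.012  0.135]
287 229 [0.636 0.036 0.162]
311 229 [ 0.637 -0.02   0.137]
290 230 [0.634 0.029 0.158]
311 230 [ 0.635 -0.02   0.135]
300 231 [0.633 0.007 0.132]
292 232 [0.631 0.026 0.122]
293 233 [0.629 0.024 0.121]
```

View pics/tc.png

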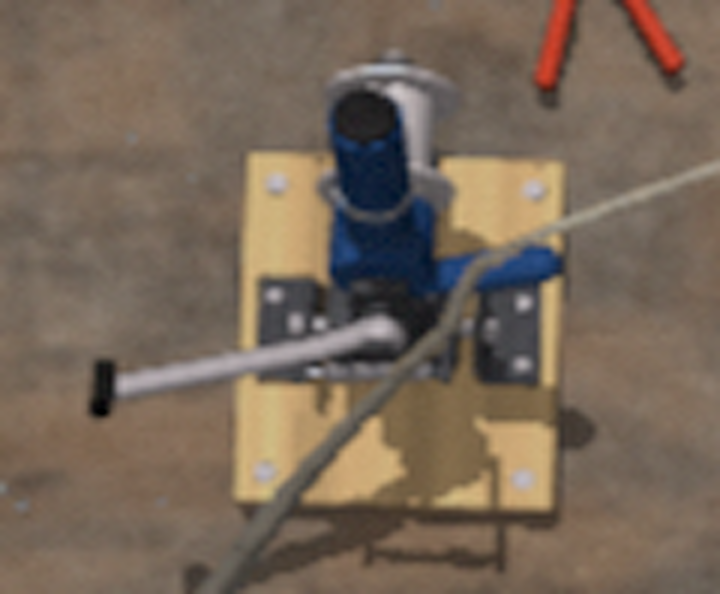

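The crop shows the base corners at about (245,152), (565,160), (553,515) and (235,500), the tube plug at (365,112), and the foot at (102,388). A cord passes over the stand. I'll work out the geometry and trace the cord.

```bash
python3 - <<'E'
from h import *
z=load('top'); W=world(z); im=z['im']; np.set_printoptions(precision=3,suppress=True)
def ray(u,v,h):
    p=cv2.undistortPoints(np.array([[[u,v]]],float),z['K'],np.array([float(z['k1']),0,0,0]))[0,0]
    T=z['T'];d=T[:3,:3].T@np.array([*p,1]);c=-T[:3,:3].T@T[:3,3]
    return c+d*(h-c[2])/d[2]
c=[ray(220+a/6-.4,180+b/5.4-.4,.018) for a,b in [(247,152),(565,160),(553,517),(235,503)]]
c=np.array(c);print(c,c.mean(0))
print('yaw', [np.arctan2(*(c[i]-c[j])[[1,0]]) for i,j in((0,3),(1,2))],[np.arctan2(*(c[i]-c[j])[[1,0]])-np.pi/2 for i,j in((0,1),(3,2))])
print('top',ray(220+365/6-.4,180+112/5.4-.4,.261))
print('foot',ray(220+102/6-.4,180+388/5.4-.4,.175))
# cord trace
for u,v in [(250,297),(255,291),(265,279),(270,273),(280,253),(285,248),(290,244),(293,238),(297,231),(299,229),(304,225),(312,221),(318,218),(340,209),(350,206),(360,202),(400,188),(412,183)]:
    w=W[v-1:v+2,u-1:u+2].reshape(-1,3); print(u,v,w[np.argmax(w[:,2])])
s=load('scene');S=world(s)
for u,v in [(265,40),(268,65),(273,90),(280,120),(290,160),(298,188)]:
    w=S[v-1:v+2,u-2:u+3].reshape(-1,3);print('s',u,v,w[np.argmin(np.linalg.norm(w-[-.357,-1.15,.9],axis=1))])
a,b=s['im'],s['im'][150:370,180:460]
cv2.imwrite('pics/sc.png',cv2.resize(s['im'][0:330,200:440],None,fx=2.5,fy=1.8)[:,:,::-1])
E
```

```text
[[ 0.702  0.113  0.018]
 [ 0.698 -0.026  0.018]
 [ 0.525 -0.02   0.018]
 [ 0.532  0.118  0.018]] [0.614 0.046 0.018]
yaw [np.float64(-0.027975010750673726), np.float64(-0.033273816141400854)] [np.float64(-0.032168777866456555), np.float64(-0.05126105237258938)]
top [0.69  0.044 0.261]
foot [0.584 0.151 0.175]
250 297 [0.526 0.028 0.867]
255 291 [0.53  0.027 0.834]
265 279 [0.539 0.028 0.735]
270 273 [0.546 0.028 0.677]
280 253 [0.571 0.025 0.545]
285 248 [0.58  0.021 0.496]
290 244 [0.588 0.015 0.454]
293 238 [0.601 0.011 0.4  ]
297 231 [0.619 0.008 0.323]
299 229 [0.624 0.005 0.302]
304 225 [ 0.634 -0.004  0.273]
312 221 [ 0.644 -0.023  0.262]
318 218 [ 0.653 -0.038  0.257]
340 209 [ 0.674 -0.084  0.24 ]
350 206 [ 0.683 -0.106  0.232]
360 202 [ 0.693 -0.131  0.225]
400 188 [ 0.728 -0.22   0.194]
412 183 [ 0.683 -0.187  0.519]
s 265 40 [0.538 0.034 0.721]
s 268 65 [1.081 0.738 0.522]
s 273 90 [0.554 0.03  0.6  ]
s 280 120 [0.567 0.018 0.522]
s 290 160 [0.587 0.006 0.416]
s 298 188 [0.606 0.004 0.336]
```

View pics/sc.png

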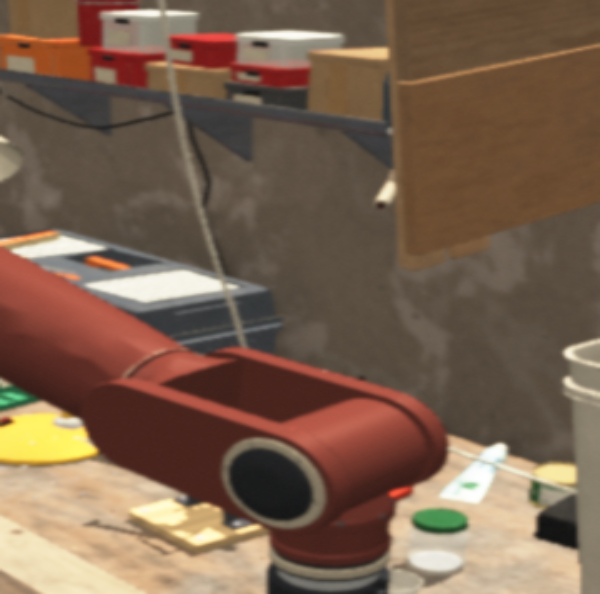

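The cord runs down over the stand to the board. With the tool fixed vertical it can't be avoided, so I'll watch the forces there. Stand centre is (0.614, 0.046) with yaw about -0.036, and both the tube top and foot predictions match that. First I'll turn the tool to the stand's axes, close the fingers and go round close to the robot.

```bash
python3 -m crank '[{"turn":0.107},{"turn":0.107},{"turn":0.107},{"x":1.15,"y":-3.7},{"x":1.15,"y":-3.7}]' 0
python3 -m crank '[{"x":1.15,"y":-3.7},{"x":1.15,"y":-3.7},{"x":1.15,"y":-3.7},{"x":1.15,"y":-3.7},{"x":1.15,"y":-3.7}]'
python3 -m crank '[{"x":1.15,"y":-3.7},{"x":1.15,"y":-3.7},{"x":1.15,"y":-3.7},{"x":1.15,"y":-3.7},{"x":1.15,"y":-3.7}]'
python3 -m crank '[{"x":1.15,"y":-3.7},{"x":1.15,"y":-3.7},{"x":1.15,"y":-3.7},{},{}]'
```

```text
schema error: expected keys x, y, z, turn
schema error: expected keys x, y, z, turn
schema error: expected keys x, y, z, turn
schema error: expected keys x, y, z, turn
```

```bash
python3 -m crank '[{"x":0,"y":0,"z":0,"turn":0.107},{"x":0,"y":0,"z":0,"turn":0.107},{"x":0,"y":0,"z":0,"turn":0.107},{"x":1.15,"y":-3.7,"z":0,"turn":0},{"x":1.15,"y":-3.7,"z":0,"turn":0}]' 0
python3 -m crank '[{"x":1.15,"y":-3.7,"z":0,"turn":0},{"x":1.15,"y":-3.7,"z":0,"turn":0},{"x":1.15,"y":-3.7,"z":0,"turn":0},{"x":1.15,"y":-3.7,"z":0,"turn":0},{"x":1.15,"y":-3.7,"z":0,"turn":0}]'
python3 -m crank '[{"x":1.15,"y":-3.7,"z":0,"turn":0},{"x":1.15,"y":-3.7,"z":0,"turn":0},{"x":1.15,"y":-3.7,"z":0,"turn":0},{"x":1.15,"y":-3.7,"z":0,"turn":0},{"x":1.15,"y":-3.7,"z":0,"turn":0}]'
python3 -m crank '[{"x":1.15,"y":-3.7,"z":0,"turn":0},{"x":1.15,"y":-3.7,"z":0,"turn":0},{"x":1.15,"y":-3.7,"z":0,"turn":0},{"x":0,"y":0,"z":0,"turn":0},{"x":0,"y":0,"z":0,"turn":0}]'
cat > w.py <<'E'
from h import *
s=manip.state();p=s['tool_pos']-[.614,.046,0];c,n=np.cos(-.036),np.sin(-.036)
q=s['tool_rot'];h=2*np.arctan2(q[2],q[1])
print('t %.2f stand xy %.4f %.4f z %.4f head %.3f'%(s['time'],p[0]*c+p[1]*n,-p[0]*n+p[1]*c,p[2],h),'F',s['contact_force'].round(2),s['gripper_width'],s['grasp_force'])
E
python3 w.py
```

```text
time: 0.6
tool_pos: [0.2016, -0.5257, 0.2302]
tool_rot: [-0.001, 1.0, -0.018, -0.0]
contact_force: [-0.5, 0.9, 1.2]
gripper_width: 0.141
grasp_force: 0.0
time: 1.1
tool_pos: [0.2659, -0.3419, 0.2307]
tool_rot: [-0.0, 1.0, -0.018, -0.0]
contact_force: [0.1, -0.5, 0.7]
gripper_width: 0.002
grasp_force: 0.0
time: 1.6
tool_pos: [0.3297, -0.1592, 0.2309]
tool_rot: [-0.0, 1.0, -0.018, 0.0]
contact_force: [0.6, 0.2, 0.0]
gripper_width: -0.001
grasp_force: 0.0
time: 2.1
tool_pos: [0.3679, -0.0504, 0.2309]
tool_rot: [0.0, 1.0, -0.016, -0.0]
contact_force: [0.7, -0.5, 0.6]
gripper_width: 0.001
grasp_force: 0.0
t 2.10 stand xy -0.2424 -0.1052 z 0.2309 head -0.032 F [ 0.73 -0.48  0.56] 0.0005741423299392219 0.0
```

```bash
python3 -m crank '[{"x":0,"y":-3.55,"z":0,"turn":0},{"x":0,"y":-3.55,"z":0,"turn":0},{"x":0,"y":-3.55,"z":0,"turn":0},{"x":0,"y":-3.55,"z":0,"turn":0},{"x":0,"y":-3.55,"z":0,"turn":0}]'
python3 -m crank '[{"x":3.5,"y":0,"z":0,"turn":0},{"x":3.5,"y":0,"z":0,"turn":0},{"x":3.5,"y":0,"z":0,"turn":0},{"x":3.5,"y":0,"z":0,"turn":0},{"x":3.5,"y":0,"z":0,"turn":0}]'
python3 -m crank '[{"x":1.8,"y":0,"z":0,"turn":0},{"x":1.8,"y":0,"z":0,"turn":0},{"x":0,"y":0,"z":2,"turn":0},{"x":0,"y":0,"z":1.5,"turn":0},{"x":0,"y":0,"z":0,"turn":0}]'
python3 w.py; python3 - <<'E'
from h import *
grab('scene','pics/s2.png'); grab('top')
import cv2
cv2.imwrite('pics/w2.png',cv2.vconcat([cv2.imread('pics/s2.png')[200:360,160:460],load('top')['im'][180:340,150:450,::-1]]).repeat(2,0).repeat(2,1)[:600])
E
```

```text
time: 2.6
tool_pos: [0.3746, 0.1261, 0.2312]
tool_rot: [0.0, 1.0, -0.019, 0.0]
contact_force: [0.8, -0.4, 0.4]
gripper_width: -0.002
grasp_force: 0.0
time: 3.1
tool_pos: [0.551, 0.1179, 0.2307]
tool_rot: [0.0, 1.0, -0.019, -0.0]
contact_force: [0.5, -0.4, 0.9]
gripper_width: -0.001
grasp_force: 0.0
time: 3.6
tool_pos: [0.5833, 0.1172, 0.1924]
tool_rot: [0.0, 1.0, -0.019, -0.003]
contact_force: [-0.6, 0.3, 0.0]
gripper_width: -0.004
grasp_force: 0.0
t 3.60 stand xy -0.0332 0.0700 z 0.1924 head -0.037 F [-0.58  0.28  0.04] -0.003688288696966487 0.0
```

View pics/w2.png

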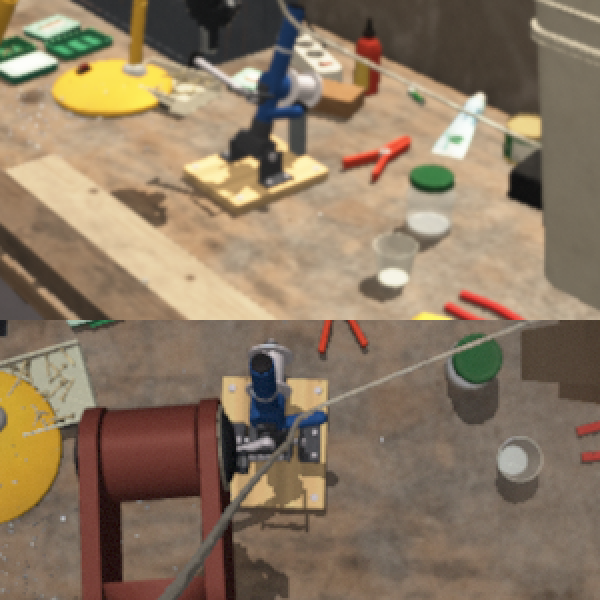

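The scene crop shows the closed fingers just above the outer part of the leg (about (205,50) in the crop), with the frame lying back. Now I'll press down, following the leg.

```bash
python3 -m crank '[{"x":0.4,"y":0,"z":1.5,"turn":0},{"x":0,"y":0,"z":0.8,"turn":0},{"x":0,"y":0,"z":0.6,"turn":0},{"x":-0.2,"y":0,"z":0.6,"turn":0},{"x":-0.3,"y":0,"z":0.6,"turn":0}]'
python3 w.py
python3 -m crank '[{"x":-0.3,"y":0,"z":0.6,"turn":0},{"x":-0.3,"y":0,"z":0.6,"turn":0},{"x":-0.3,"y":0,"z":0.6,"turn":0}]'
python3 w.py
```

```text
time: 4.2
tool_pos: [0.5847, 0.1193, 0.1557]
tool_rot: [-0.0, 1.0, -0.018, 0.001]
contact_force: [0.4, 0.4, 2.4]
gripper_width: -0.002
grasp_force: 0.9
t 4.20 stand xy -0.0319 0.0722 z 0.1557 head -0.035 F [0.44 0.43 2.43] -0.0017329135510881315 0.9173214063048363
time: 4.5
tool_pos: [0.575, 0.1191, 0.1369]
tool_rot: [0.0, 1.0, -0.018, 0.0]
contact_force: [0.2, -0.2, 0.5]
gripper_width: -0.001
grasp_force: 0.5
t 4.50 stand xy -0.0416 0.0717 z 0.1369 head -0.035 F [ 0.21 -0.24  0.55] -0.0005720725397687028 0.5189878866076469
```

```bash
python3 -m crank '[{"x":-0.3,"y":0,"z":0.6,"turn":0},{"x":-0.3,"y":0,"z":0.6,"turn":0},{"x":-0.3,"y":0,"z":0.6,"turn":0},{"x":-0.3,"y":0,"z":0.6,"turn":0}]'
python3 w.py
python3 -m crank '[{"x":-0.3,"y":0,"z":0.6,"turn":0},{"x":-0.3,"y":0,"z":0.6,"turn":0},{"x":0,"y":0,"z":0,"turn":0},{"x":0,"y":0,"z":0,"turn":0},{"x":0,"y":0,"z":0,"turn":0}]'
python3 w.py; python3 - <<'E'
from h import *
grab('scene','pics/s3.png'); 
cv2.imwrite('pics/w3.png',cv2.imread('pics/s3.png')[190:310,210:350].repeat(4,0).repeat(4,1))
E
```

```text
time: 4.9
tool_pos: [0.5626, 0.1197, 0.1124]
tool_rot: [-0.0, 1.0, -0.018, -0.0]
contact_force: [-0.3, -0.2, 0.8]
gripper_width: 0.002
grasp_force: 0.0
t 4.90 stand xy -0.0540 0.0718 z 0.1124 head -0.035 F [-0.28 -0.22  0.77] 0.0023163137366289496 0.0
time: 5.4
tool_pos: [0.5577, 0.1199, 0.1018]
tool_rot: [-0.0, 1.0, -0.018, 0.0]
contact_force: [-0.2, 1.1, -0.3]
gripper_width: 0.006
grasp_force: 0.0
t 5.40 stand xy -0.0589 0.0719 z 0.1018 head -0.035 F [-0.23  1.07 -0.27] 0.00575472649483103 0.0
```

View pics/w3.png

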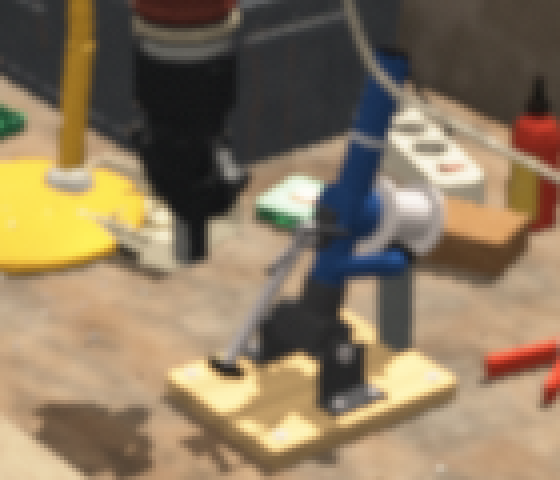

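The kickstand now hangs fully down along the tube: its leg runs from (320,225) to the foot at (225,370). The frame still leans on its rest. Next I'll rise, open the gripper, and go over the tube's upper end.

```bash
python3 -m crank '[{"x":0,"y":0,"z":-4,"turn":0},{"x":0,"y":0,"z":-4.3,"turn":0},{"x":0,"y":0,"z":-4.3,"turn":0},{"x":0,"y":0,"z":-4.3,"turn":0},{"x":0,"y":0,"z":-4.2,"turn":0}]'
python3 -m crank '[{"x":3.1,"y":0,"z":0,"turn":0},{"x":3.1,"y":0,"z":0,"turn":0},{"x":3.1,"y":0,"z":0,"turn":0},{"x":3.1,"y":0,"z":0,"turn":0},{"x":0,"y":0,"z":0,"turn":0}]' 100
python3 w.py
python3 -m crank '[{"x":0,"y":2.4,"z":0,"turn":0},{"x":0,"y":2.4,"z":0,"turn":0},{"x":0,"y":2.4,"z":0,"turn":0},{"x":0,"y":0,"z":0,"turn":0},{"x":0,"y":0,"z":0,"turn":0}]'
python3 w.py; python3 - <<'E'
from h import *
grab('wrist','pics/w4.png'); grab('scene','pics/s4.png')
cv2.imwrite('pics/c4.png',cv2.hconcat([cv2.resize(cv2.imread('pics/w4.png'),(400,300)),cv2.resize(cv2.imread('pics/s4.png')[170:320,210:410],(400,300))]))
E
```

```text
time: 5.95
tool_pos: [0.5573, 0.1199, 0.3148]
tool_rot: [-0.0, 1.0, -0.018, 0.001]
contact_force: [1.0, 0.2, -0.2]
gripper_width: 0.004
grasp_force: 0.0
time: 6.45
tool_pos: [0.6835, 0.1149, 0.3107]
tool_rot: [0.0, 1.0, -0.018, -0.001]
contact_force: [-0.8, -0.9, -0.2]
gripper_width: 0.842
grasp_force: 0.0
t 6.45 stand xy 0.0669 0.0714 z 0.3107 head -0.036 F [-0.83 -0.89 -0.17] 0.8419948029812298 0.0
time: 6.95
tool_pos: [0.6783, 0.0435, 0.3128]
tool_rot: [-0.0, 1.0, -0.018, 0.0]
contact_force: [-0.4, 0.1, 0.2]
gripper_width: 1.002
grasp_force: 0.0
t 6.95 stand xy 0.0644 -0.0002 z 0.3128 head -0.036 F [-0.42  0.05  0.22] 1.0024625163836158 0.0
```

View pics/c4.png

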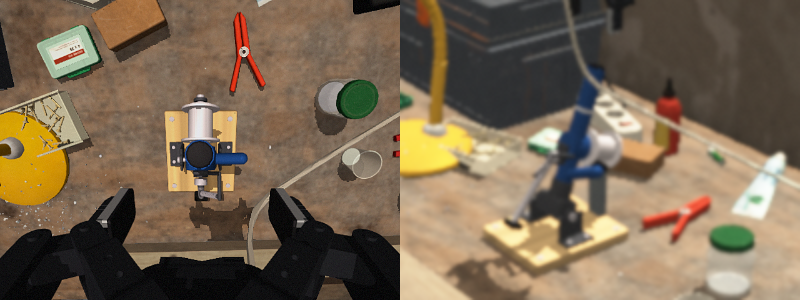

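The wrist view shows the tube's black plug at (202,155), centred between the fingers (centre about x=200), and the cord runs outside the right finger. I'll descend and grip.

```bash
python3 -m crank '[{"x":0,"y":0,"z":2.5,"turn":0},{"x":0,"y":0,"z":2.5,"turn":0},{"x":0,"y":0,"z":2.5,"turn":0},{"x":0,"y":0,"z":2.3,"turn":0},{"x":0,"y":0,"z":0,"turn":0}]'
python3 w.py
python3 -m crank '[{"x":0,"y":0,"z":0,"turn":0},{"x":0,"y":0,"z":0,"turn":0},{"x":0,"y":0,"z":0,"turn":0},{"x":0,"y":0,"z":0,"turn":0},{"x":0,"y":0,"z":0,"turn":0}]' 0
python3 w.py
```

```text
time: 7.55
tool_pos: [0.6762, 0.0448, 0.2094]
tool_rot: [-0.0, 1.0, -0.017, -0.004]
contact_force: [0.2, -0.2, -0.1]
gripper_width: 0.999
grasp_force: 0.0
t 7.55 stand xy 0.0622 0.0010 z 0.2094 head -0.034 F [ 0.16 -0.22 -0.1 ] 0.998962619871407 0.0
time: 8.05
tool_pos: [0.6795, 0.0456, 0.2167]
tool_rot: [-0.002, 1.0, -0.017, 0.002]
contact_force: [-0.2, 6.5, 4.0]
gripper_width: 0.312
grasp_force: 59.6
t 8.05 stand xy 0.0655 0.0020 z 0.2167 head -0.034 F [-0.17  6.46  4.  ] 0.31165323256774924 59.55370366573334
```

```bash
python3 -m crank '[{"x":-0.4,"y":0,"z":-0.13,"turn":0},{"x":-0.8,"y":0,"z":-0.26,"turn":0},{"x":-0.8,"y":0,"z":-0.22,"turn":0},{"x":-0.8,"y":0,"z":-0.18,"turn":0},{"x":0,"y":0,"z":0,"turn":0}]'
python3 w.py
python3 -m crank '[{"x":-0.8,"y":0,"z":-0.15,"turn":0},{"x":-0.8,"y":0,"z":-0.12,"turn":0},{"x":-0.8,"y":0,"z":-0.06,"turn":0},{"x":0,"y":0,"z":0,"turn":0}]'
python3 w.py
```

```text
time: 8.55
tool_pos: [0.6516, 0.0465, 0.224]
tool_rot: [-0.002, 1.0, -0.017, 0.003]
contact_force: [2.5, 6.1, 0.5]
gripper_width: 0.312
grasp_force: 60.0
t 8.55 stand xy 0.0376 0.0019 z 0.2240 head -0.034 F [2.47 6.08 0.46] 0.31198631133968635 60.02923786640167
time: 8.95
tool_pos: [0.6275, 0.0473, 0.2271]
tool_rot: [-0.002, 1.0, -0.017, 0.003]
contact_force: [2.6, 6.3, -0.1]
gripper_width: 0.316
grasp_force: 59.5
t 8.95 stand xy 0.0135 0.0018 z 0.2271 head -0.034 F [ 2.57  6.35 -0.11] 0.31559558034592405 59.50277924537659
```

```bash
python3 -m crank '[{"x":-0.5,"y":0,"z":-0.03,"turn":0},{"x":-0.5,"y":0,"z":-0.02,"turn":0},{"x":-0.3,"y":0,"z":0,"turn":0},{"x":0,"y":0,"z":0,"turn":0},{"x":0,"y":0,"z":0,"turn":0}]'
python3 w.py; python3 - <<'E'
from h import *
grab('scene','pics/s5.png')
s=load('scene');im=s['im'];S=world(s)
h=cv2.cvtColor(im,cv2.COLOR_RGB2HSV);m=cv2.inRange(h,(100,120,30),(130,255,255))>0
d=np.linalg.norm(S[...,:2]-[.614,.046],axis=2);m&=(d<.06)&(S[...,2]>.165)&(S[...,2]<.23)
p=S[m];print(len(p))
for a,b in((.165,.18),(.18,.195),(.195,.21),(.21,.23)):
    q=p[(p[:,2]>a)&(p[:,2]<b)]
    if len(q):print(len(q),q.mean(0))
cv2.imwrite('pics/c5.png',cv2.imread('pics/s5.png')[170:320,210:410].repeat(4,0).repeat(4,1))
E
```

```text
time: 9.45
tool_pos: [0.6148, 0.0477, 0.2274]
tool_rot: [-0.002, 1.0, -0.017, 0.002]
contact_force: [1.6, 5.4, -0.7]
gripper_width: 0.313
grasp_force: 59.8
t 9.45 stand xy 0.0007 0.0018 z 0.2274 head -0.034 F [ 1.61  5.4  -0.74] 0.31330272220398375 59.80222463607788
110
46 [0.60798308 0.03715794 0.17157834]
27 [0.60749178 0.03782722 0.18738518]
9 [0.60675095 0.03576856 0.19735533]
28 [0.60663581 0.04025694 0.21860124]
```

View pics/c5.png

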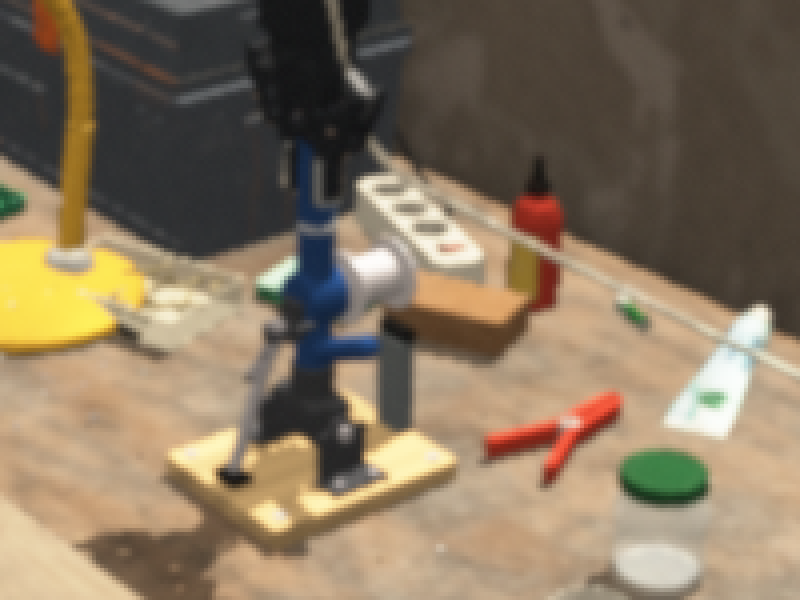

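The frame is plumb within about 0.03 rad, off the rest post, with the kickstand down and the gripper holding the tube's upper end at (315,165). I'm handing in.

```bash
python3 -m crank '[{"x":0,"y":0,"z":0,"turn":0},{"x":0,"y":0,"z":0,"turn":0},{"x":0,"y":0,"z":0,"turn":0}]'
python3 -c "
from plant import manip
print(manip.job_done())"
```

```text
time: 9.8
tool_pos: [0.6149, 0.0477, 0.2274]
tool_rot: [-0.002, 1.0, -0.017, 0.002]
contact_force: [1.5, 7.1, 0.4]
gripper_width: 0.312
grasp_force: 59.8
the job is handed in; nothing more can be done
None
```

I flipped the kickstand fully down while the frame lay on its rest, then raised the frame to plumb (within about 0.03 rad by camera) and handed the job in at 9.8 s with the gripper holding the tube's upper end; `job_done()` returned no verdict.

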